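# Square the blanks, then free and hold the case lid

## Robot

A 6-joint arm with a two-finger parallel gripper is mounted at the origin on the work surface. World frame = base frame: x ahead of the robot, y to its left, z up, the work surface at z = 0. Lengths are in m, angles in rad, forces in N, time in s.
With the tool pointing down it reaches from about 0.35 to 0.775 m from the base axis. Payload 7.3 kg.
Tool frame: the origin (TCP) lies at the very end of the fingers, on their centre line; the grasp point (between the pads) lies 19 mm behind it; z points along the fingers, x is the direction in which the jaws open and shut, and the axes are right-handed (so a half turn about z gives the same grasp; the last joint's range is limited). The gripper opens to 92 mm and grips with 3 to 60 N. Pads are 19 mm wide; open, the fingers measure 130 mm over their backs; the gripper's body (75 mm by 190 mm) begins 47 mm behind the grasp point.
Start: joints at [-0.146, 0.342, 1.524, -0, 1.275, -0.146], TCP at [0.525, 0, 0.227] pointing down, gripper open.
Joint ranges: [-2.53, 2.53], [-0.77, 2.02], [0.04, 2.7], [-1, 4.14], [0.28, 2.66], [-3.11, 3.11]. Speed limits (rad/s): [2.57, 2.57, 3.14, 3.14, 3.14, 3.14].

## Interface

Orientations are given as [roll, pitch, yaw] about the fixed x, y, z axes, in that order (R = Rz(yaw) Ry(pitch) Rx(roll)).
In Python, from cell import robot, read_camera, nets gives the robot as it stands. The module is installed in compiled form; this text tells all that it offers.
- The arm moves only by the tool carry_out, never from a script. Its arguments are lists of equal length, an entry for each row: "translation": the shift along the tool's x, y, z in m, a list of three; "turn": the turn, a rotation vector about the tool's x, y, z in rad, a list of three; "gripper": the gripper's target within -1 to 1 (shut at 1, half-way at 0, fully open at -1). A call has 1 to 10 rows; each row shifts and turns the commanded pose from where the row before left it, along the tool's axes as they then stand; what a row does not reach is not made up. A row lasts 1/10 s, in which the tool goes at most 50 mm and 8.59 degrees, less where a joint would pass 70% of its speed; a pose out of reach is approached as far as the arm can. A call with a gripper value outside its range is refused whole. The fingers move at their own pace and stop on an object; "squeeze" is the grip in N (left out, the last holds). Time passes only in rows, so rows that do not move let the fingers close. It gives the time, the measured TCP pose, the force and the opening at its end, in the units of the state.
- robot.observe(): the state, without advancing time (a new reading comes with each control period).
- read_camera(name): name is "scene" or "side" or "wrist"; returns a dict with "img" (480x640x3 uint8, red, green, blue), "fx", "fy", "cx", "cy" (pixels), "world_from_camera" (4x4, takes a point from camera to world coordinates). Camera axes: x right, y down, z forward; pixel columns grow to the right and rows downward; lengths in m; the calibration is good to about 2 mm. A picture is of the moment at which its call begins. There is no depth.
- robot.hand_in(): hands the job in, once; it reports no verdict.
Trained networks look in a picture, given as the dict that the camera call returned (one of the last four; its "shot" number tells which), for a name from the list of things; names that differ only in an ending like _2 or _b are one class to them, and where a whole thing is asked for, a point or a joint stands for the part that bears it (a point fixed in the world has none). Each returns a list of dicts, best first, with "score" (0 to 1); they miss things now and then, are a little off and sometimes report something else, mostly with a low value. They report only what shows in the picture. A call takes as long as a camera call.
- nets.regions_of(picture, name): "region" (480x640 bool, what is visible of it) and "pixel" ([column, row] in pixels, amid what is visible of it).
- nets.tip_of(picture, name): "pixel" ([column, row] in pixels: a listed point, or the origin of a listed thing).
The state is a dict: "time": time; "qpos": joint angles; "qvel": joint speeds; "joint_efforts": joint torques, N m; "tool_pos": TCP position; "tool_rot": TCP orientation; "contact_force": force on the tool from outside, world axes, zero at the start; "torque": the same for the moment, N m; "opening": finger opening in m.
Only numpy, scipy, OpenCV 4.12 (cv2) and the standard library are available. Lean on these libraries where they do the work, as an engineer would, in place of code of your own. Each camera call takes 0.05 s, during which the arm holds its last target. There are 200 camera calls.

## Task

Get the blanks ready to be put away: tap the stack of three loose steel plates between the fingers until all their edges line up, leaving it on its wooden block. Then, with the catch still as you found it, tug the grey case's lid up by its handle to learn whether it is caught; if it will not come, slide the catch post all the way across to its other end. Lift the lid by its handle to about 60 degrees and finish while still holding it there, without shifting the tool, bottle or cup.

Things in the scene. Friction and masses are not known exactly. Their poses are not given: they have to be found in the camera images.
- block: Wooden block 34 x 34 x 16 mm, fixed to the bench; origin at the centre of its underside. Three loose plates are stacked on it, each at the start within 7.5 mm of its centre and 0.08 rad of its yaw; the stack's top is 31 mm above the bench.
- plate_low: Lowest of three equal loose drilled steel plates, 45 x 45 x 5 mm, 80 g, lying flat on the block (underside 16 mm above the bench) and overhanging it; origin at the centre of its underside, x and y along its edges. The plates start out of line with one another by up to 14 mm and 0.16 rad.
- plate_mid: Middle plate of the stack, same as plate_low, its underside 21 mm above the bench.
- plate_top: Top plate of the stack, same as plate_low, its underside 26 mm above the bench.
- case: Grey steel case, 160 (x) x 240 (y) x 80 mm high, fixed to the bench; origin at the centre of its underside. Its front faces its own -x, towards the robot. A flat lid, 4 mm thick, is hinged along the far top edge (line along the case's y at x = +80, z = 80 mm in the case's frame).
- lid: Flat grey sheet-steel lid of the case with its handle, 164 x 244 x 4 mm, about 0.5 kg; origin at the middle of the hinge line.
- lid_angle (a joint): Lid opening in rad: 0 shut, 1.25 its stop. The front edge rises and swings away from the robot. The lid weighs about 0.5 kg, falls shut from any angle when let go and takes about 3 N at the handle to lift. If the catch holds it, it comes up only about 0.03 rad (4 to 5 mm at the handle), then stops hard.
- handle (a point): Round steel bar on the lid, 10 mm thick, 90 mm long along the case's y, between two legs, 41 mm clear height above the lid; this point is the bar's centre. Lid shut: at (-68, -50, 125) mm in the case's frame, i.e. 148 mm before and 45 mm above the hinge line, about which it swings. The bar can turn between finger pads, so the gripper may keep pointing down.
- catch (a joint): Travel of the slide catch in m along the case's -y: starts at 0 to 0.002 (post at the case's +y end), stops at 0.024; friction about 2.5 N, stays where left. Which end locks cannot be seen: a hidden striker under the lid is fitted either way round. If the lid is caught at one end it is free at the other; sliding the catch when the lid is free will usually lock it.
- post_top (a point): Centre of the top of the catch post: upright round steel post 14 mm thick, 40 mm tall, with an 18 mm head on its top 4 mm. At catch 0 it is at (-107, 100, 98) mm in the case's frame, 27 mm before the front face. The dark housing below it is 52 mm high, 44 mm deep out from the front face and spans 56 to 120 mm in the case's y; a plate on the slide reaches 58 mm high.
- deburrer: Hand tool with a wooden handle lying on the bench, bystander, about 200 mm long; leave alone.
- oil: White plastic bottle, 52 mm across, 130 mm high, standing on the bench, bystander; leave alone.
- cup: Open aluminium cup, 72 mm across, 80 mm high, standing on the bench, bystander; leave alone.

How it is judged:
By the outcome, as a careful person would: the job done as asked, in the order asked, and still so for the second after the job is handed in, while the arm keeps its last pose, push and grip.
It also fails if it takes over 72 s, if anything falls off the work surface, if the arm or the gripper's body presses on something with over 40 N, if the wrist force passes 120 N, or if a joint passes its speed limit or range.

## Working session

There is one attempt and no reset: what is moved stays moved. The work goes in short steps, Python scripts to look and compute and a tool call to move; the robot and the scene stay as the last step left them, time stands still between calls to the robot, and variables do not carry over. Pictures are saved under pics/ and viewed, about 8 in all and at most 12, crops included, and the job is handed in when it is done.

Besides the shell and the picture viewer there is one more tool, called after "Call:" as name(argument=value, ...), one argument or row to a line, values as JSON. carry_out: Moves the arm, as the interface text tells. Its arguments: {"type":"object","properties":{"translation":{"type":"array","items":{"type":"array","items":{"type":"number"}}},"turn":{"type":"array","items":{"type":"array","items":{"type":"number"}}},"gripper":{"type":"array","items":{"type":"number"}},"squeeze":{"type":"number"}},"required":["translation","turn","gripper"]}

```bash
mkdir -p pics
cat > h.py <<'E'
import numpy as np, cv2
from cell import robot, read_camera, nets
from scipy.spatial.transform import Rotation as R
def ray(p,px):
    T=np.array(p["world_from_camera"]); d=np.array([(px[0]-p["cx"])/p["fx"],(px[1]-p["cy"])/p["fy"],1.])
    return T[:3,3],T[:3,:3]@d
def atz(p,px,z):
    o,d=ray(p,px); return o+d*(z-o[2])/d[2]
def proj(p,w):
    T=np.array(p["world_from_camera"]); c=T[:3,:3].T@(np.array(w)-T[:3,3]); return [p["fx"]*c[0]/c[2]+p["cx"],p["fy"]*c[1]/c[2]+p["cy"]]
def save(p,n,crop=None,s=1):
    im=p["img"][...,::-1]
    if crop: im=im[crop[1]:crop[3],crop[0]:crop[2]]
    cv2.imwrite("pics/"+n,cv2.resize(im,None,fx=s,fy=s,interpolation=cv2.INTER_CUBIC))
def tri(obs):
    A=np.zeros((3,3));b=np.zeros(3)
    for p,px in obs:
        o,d=ray(p,px); d=d/np.linalg.norm(d); M=np.eye(3)-np.outer(d,d); A+=M;b+=M@o
    return np.linalg.solve(A,b)
E
cat > a.py <<'E'
from h import *
s=robot.observe(); print(s)
P={n:read_camera(n) for n in("scene","side","wrist")}
for n,p in P.items():
    save(p,f"a_{n}.png"); print(n,np.round(p["world_from_camera"],3).tolist(),p["fx"])
for t in ["block","plate_low","plate_mid","plate_top","case","lid","handle","post_top","deburrer","oil","cup"]:
    ob=[]
    for n,p in P.items():
        r=nets.tip_of(p,t)
        if r:
            print(t,n,np.round(r[0]["pixel"],1),round(r[0]["score"],2))
            if r[0]["score"]>.5: ob.append((p,r[0]["pixel"]))
    if len(ob)>1: print("   tri",np.round(tri(ob),4), "scene+side",np.round(tri(ob[:2]),4))
E
python3 a.py; python3 -c "
import cv2,numpy as np
a=[cv2.imread(f'pics/a_{n}.png') for n in('scene','side')]
cv2.imwrite('pics/a_both.png',np.vstack([cv2.resize(i,(400,300)) for i in a]))"
```

```text
{'time': 0.0, 'qpos': array([-1.45995562e-01,  3.42705021e-01,  1.52502799e+00,  3.35734246e-06,
        1.27539544e+00, -1.45963028e-01]), 'qvel': array([-0.00052363,  0.00059661,  0.00031436,  0.00120727, -0.00153507,
        0.00042893]), 'joint_efforts': array([ 7.61924657e-04, -4.31245601e+01, -2.44219762e+01,  7.17750052e-02,
        5.59406646e-02, -1.04314388e-04]), 'tool_pos': array([5.24588393e-01, 8.61446863e-05, 2.26050321e-01]), 'tool_rot': array([-3.14136610e+00,  1.51900272e-03, -3.33416922e-05]), 'contact_force': array([-0.18761727, -0.33449135,  0.82401397]), 'torque': array([ 0.03650498,  0.00222114, -0.00429003]), 'opening': 0.09210439392951113}
scene [[-0.442, 0.766, -0.468, 1.188], [0.897, 0.373, -0.236, 0.27], [-0.007, -0.524, -0.852, 1.243], [0.0, 0.0, 0.0, 1.0]] 584.9825096032498
side [[-1.0, 0.005, 0.024, 0.545], [-0.017, 0.532, -0.846, 0.949], [-0.017, -0.846, -0.532, 0.708], [0.0, 0.0, 0.0, 1.0]] 449.5736713390191
wrist [[1.0, 0.0, -0.0, 0.525], [0.0, -0.969, -0.248, 0.066], [-0.0, 0.248, -0.969, 0.384], [0.0, 0.0, 0.0, 1.0]] 371.6345752398695
block side [2
[... 606 characters left out ...]
335.8 202.3] 0.75
   tri [ 0.5452 -0.1483  0.1311] scene+side [ 0.5452 -0.1483  0.1311]
post_top scene [346.2 232.9] 0.57
post_top side [386.4 197.8] 0.74
post_top wrist [320.9 234.5] 0.8
   tri [0.5026 0.013  0.191 ] scene+side [ 0.4827 -0.0036  0.1748]
deburrer scene [477.8 353.2] 0.94
deburrer side [292.7 391.4] 0.55
   tri [0.6252 0.3745 0.0011] scene+side [0.6252 0.3745 0.0011]
oil scene [363.8 368.4] 0.78
oil side [243.9 313.4] 0.86
oil wrist [566.9  42.6] 0.61
   tri [ 7.610e-01  1.585e-01 -6.000e-04] scene+side [7.621e-01 1.580e-01 5.000e-04]
cup scene [218.5 153.4] 0.9
cup side [384.5 194.8] 0.92
   tri [ 3.783e-01 -4.488e-01 -4.000e-04] scene+side [ 3.783e-01 -4.488e-01 -4.000e-04]
```

View pics/a_scene.png

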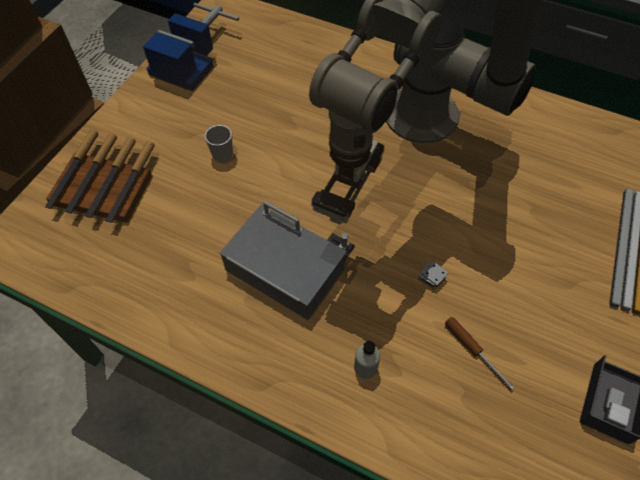

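View pics/a_side.png

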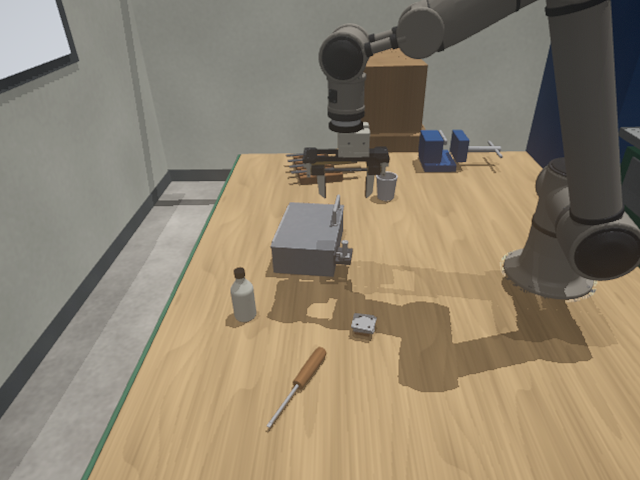

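The scene picture shows the stack at (432,274), the case with its handle at (282,218) and the post at (345,240). The side picture shows the same stack at (364,324), with the bottle and tool clear of it. I'll move over the stack for a close look.

Call:
carry_out(
  translation=[
    [-0.0075, -0.0355, 0.012],
    [-0.0075, -0.0355, 0.012],
    [-0.0075, -0.0355, 0.012],
    [-0.0075, -0.0355, 0.012],
    [-0.0075, -0.0355, 0.012],
    [-0.0075, -0.0355, 0.012],
    [0, 0, 0],
    [0, 0, 0],
  ],
  turn=[
    [0, 0, 0],
    [0, 0, 0],
    [0, 0, 0],
    [0, 0, 0],
    [0, 0, 0],
    [0, 0, 0],
    [0, 0, 0],
    [0, 0, 0],
  ],
  gripper=[-1, -1, -1, -1, -1, -1, -1, -1],
)

```text
time: 2.6
tool_pos: [0.4798, 0.2135, 0.1545]
tool_rot: [3.141, 0.0, 0.002]
contact_force: [0.6, -0.7, -0.8]
opening: 0.092
```

```bash
cat > b.py <<'E'
from h import *
s=robot.observe(); print(s["time"],s["tool_pos"],s["tool_rot"])
p=read_camera("wrist")
for t,z in [("block",.016),("plate_low",.021),("plate_mid",.026),("plate_top",.031)]:
    for r in nets.regions_of(p,t)[:2]:
        c,_=cv2.findContours(r["region"].astype(np.uint8),0,2); c=max(c,key=cv2.contourArea)[:,0]
        w=np.array([atz(p,q,z)[:2] for q in c],np.float32)*1000
        print(t,round(r["score"],2),cv2.minAreaRect(w))
    r=nets.tip_of(p,t); 
    if r: print("  tip",r[0]["pixel"],r[0]["score"],atz(p,r[0]["pixel"],z-.005))
u,v=map(int,proj(p,[.481,.212,.03])); print(u,v)
u=min(max(u,80),560);v=min(max(v,80),400)
save(p,"b_w.png",(u-80,v-75,u+80,v+75),5)
E
python3 b.py
```

```text
2.6 [0.47977193 0.21346522 0.15453918] [3.14107416e+00 3.14995096e-04 2.07785271e-03]
plate_low 0.53 ((467.5379943847656, 234.31126403808594), (9.840958595275879, 1.850198745727539), 78.27801513671875)
plate_mid 0.62 ((624.9011840820312, -12.218488693237305), (22.911256790161133, 32.20803451538086), 0.22030512988567352)
plate_mid 0.58 ((495.2637634277344, 195.0751495361328), (56.449790954589844, 30.172311782836914), 28.2371768951416)
plate_top 0.9 ((486.1297607421875, 216.98690795898438), (45.59370040893555, 45.0617561340332), 73.27562713623047)
  tip [323.6, 225.7] 0.87 [0.48444841 0.21788828 0.026     ]
319 234
```

View pics/b_w.png

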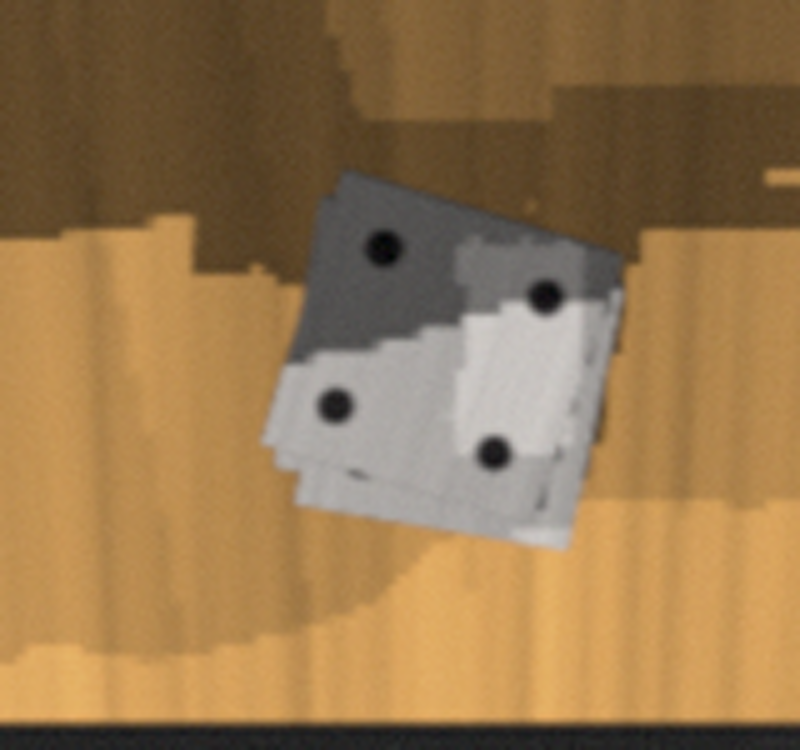

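The crop shows the top plate turned about 17° clockwise, with its corners at (345,172), (622,258) and (265,445). A lower plate at about 9° sticks out below, along the edge from (297,505) to (570,548). I'll tap with yaw at about -0.22 rad first, then at 90° to that.

Call:
carry_out(
  translation=[
    [0.0075, -0.001, 0],
    [0, 0, 0],
    [0, 0, 0.045],
    [0, 0, 0.045],
    [0, 0, 0.035],
    [0, 0, 0.0235],
    [0, 0, 0],
    [0, 0, 0],
  ],
  turn=[
    [0, 0, 0.11],
    [0, 0, 0.11],
    [0, 0, 0],
    [0, 0, 0],
    [0, 0, 0],
    [0, 0, 0],
    [0, 0, 0],
    [0, 0, 0],
  ],
  gripper=[-1, -1, -1, -1, -1, -1, -1, -1],
)

```text
time: 3.85
tool_pos: [0.4879, 0.214, 0.0066]
tool_rot: [-3.142, -0.0, -0.22]
contact_force: [0.5, -0.3, 0.9]
opening: 0.0919
```

Call:
carry_out(
  translation=[
    [0, 0, 0],
    [0, 0, 0],
    [0, 0, 0],
    [0, 0, 0],
    [0, 0, 0],
    [0, 0, 0],
    [0, 0, 0],
    [0, 0, 0],
  ],
  turn=[
    [0, 0, 0],
    [0, 0, 0],
    [0, 0, 0],
    [0, 0, 0],
    [0, 0, 0],
    [0, 0, 0],
    [0, 0, 0],
    [0, 0, 0],
  ],
  gripper=[1, 1, 1, 1, 1, 1, 1, 1],
  squeeze=15,
)

```text
time: 4.65
tool_pos: [0.4873, 0.2141, 0.0064]
tool_rot: [3.142, 0.0, -0.22]
contact_force: [-1.6, 1.2, 2.2]
opening: 0.045
```

Call:
carry_out(
  translation=[
    [0, 0, 0],
    [0, 0, 0],
    [0, 0, 0],
    [0, 0, 0],
    [0, 0, 0],
    [0, 0, 0],
    [0, 0, 0],
    [0, 0, 0],
    [0, 0, 0],
    [0, 0, 0],
  ],
  turn=[
    [0, 0, 0],
    [0, 0, 0],
    [0, 0, 0],
    [0, 0, 0],
    [0, 0, 0],
    [0, 0, -0.14],
    [0, 0, -0.14],
    [0, 0, -0.14],
    [0, 0, -0.14],
    [0, 0, -0.14],
  ],
  gripper=[-1, -1, -1, -1, -1, -1, -1, -1, -1, -1],
)

```text
time: 5.65
tool_pos: [0.4876, 0.214, 0.0062]
tool_rot: [3.142, -0.0, 0.486]
contact_force: [-1.3, -0.6, 0.1]
opening: 0.0916
```

Call:
carry_out(
  translation=[
    [0, 0, 0],
    [0, 0, 0],
    [0, 0, 0],
    [0, 0, 0],
    [0, 0, 0],
    [0, 0, 0],
    [0, 0, 0],
    [0, 0, 0],
  ],
  turn=[
    [0, 0, -0.14],
    [0, 0, -0.14],
    [0, 0, -0.14],
    [0, 0, -0.14],
    [0, 0, -0.14],
    [0, 0, -0.14],
    [0, 0, -0.031],
    [0, 0, 0],
  ],
  gripper=[-1, -1, -1, -1, -1, -1, -1, -1],
)

```text
time: 6.45
tool_pos: [0.4876, 0.214, 0.0062]
tool_rot: [3.141, -0.0, 1.351]
contact_force: [0.2, -0.3, 0.9]
opening: 0.0917
```

Call:
carry_out(
  translation=[
    [0, 0, 0],
    [0, 0, 0],
    [0, 0, 0],
    [0, 0, 0],
    [0, 0, 0],
    [0, 0, 0],
    [0, 0, 0],
    [0, 0, 0],
  ],
  turn=[
    [0, 0, 0],
    [0, 0, 0],
    [0, 0, 0],
    [0, 0, 0],
    [0, 0, 0],
    [0, 0, 0],
    [0, 0, 0],
    [0, 0, 0],
  ],
  gripper=[1, 1, 1, 1, 1, 1, 1, 1],
  squeeze=15,
)

```text
time: 7.25
tool_pos: [0.4874, 0.2139, 0.0062]
tool_rot: [-3.141, 0.0, 1.351]
contact_force: [-0.1, -1.3, 0.3]
opening: 0.0446
```

Call:
carry_out(
  translation=[
    [0, 0, 0],
    [0, 0, 0],
    [0, 0, 0],
    [0, 0, 0],
    [0, 0, 0],
    [0, 0, 0],
    [0, 0, 0],
    [0, 0, 0],
    [0, 0, 0],
    [0, 0, 0],
  ],
  turn=[
    [0, 0, 0],
    [0, 0, 0],
    [0, 0, 0],
    [0, 0, 0],
    [0, 0, 0],
    [0, 0, 0.14],
    [0, 0, 0.14],
    [0, 0, 0.14],
    [0, 0, 0.14],
    [0, 0, 0.14],
  ],
  gripper=[-1, -1, -1, -1, -1, -1, -1, -1, -1, -1],
)

```text
time: 8.25
tool_pos: [0.4875, 0.214, 0.0062]
tool_rot: [3.142, -0.0, 0.645]
contact_force: [0.0, 0.3, 0.9]
opening: 0.0918
```

Call:
carry_out(
  translation=[
    [0, 0, 0],
    [0, 0, 0],
    [0, 0, 0],
    [0, 0, 0],
    [0, 0, 0],
    [0, 0, 0],
    [0, 0, 0],
    [0, 0, 0],
  ],
  turn=[
    [0, 0, 0.14],
    [0, 0, 0.14],
    [0, 0, 0.14],
    [0, 0, 0.14],
    [0, 0, 0.14],
    [0, 0, 0.14],
    [0, 0, 0.031],
    [0, 0, 0],
  ],
  gripper=[-1, -1, -1, -1, -1, -1, -1, -1],
)

```text
time: 9.05
tool_pos: [0.4875, 0.214, 0.0062]
tool_rot: [-3.142, -0.0, -0.22]
contact_force: [-0.5, 0.4, -0.3]
opening: 0.0921
```

Call:
carry_out(
  translation=[
    [0, 0, 0],
    [0, 0, 0],
    [0, 0, 0],
    [0, 0, 0],
    [0, 0, 0],
    [0, 0, 0],
    [0, 0, 0],
    [0, 0, 0],
  ],
  turn=[
    [0, 0, 0],
    [0, 0, 0],
    [0, 0, 0],
    [0, 0, 0],
    [0, 0, 0],
    [0, 0, 0],
    [0, 0, 0],
    [0, 0, 0],
  ],
  gripper=[1, 1, 1, 1, 1, 1, 1, 1],
  squeeze=15,
)

```text
time: 9.85
tool_pos: [0.4875, 0.214, 0.0062]
tool_rot: [3.142, -0.0, -0.22]
contact_force: [-0.1, 0.3, 0.1]
opening: 0.0447
```

Call:
carry_out(
  translation=[
    [0, 0, 0],
    [0, 0, 0],
    [0, 0, 0],
    [0, 0, 0],
    [0, 0, 0],
    [0, 0, -0.03],
    [0, 0, -0.04],
    [0, 0, -0.04],
    [0, 0, -0.03],
    [0, 0, 0],
  ],
  turn=[
    [0, 0, 0],
    [0, 0, 0],
    [0, 0, 0],
    [0, 0, 0],
    [0, 0, 0],
    [0, 0, 0],
    [0, 0, 0],
    [0, 0, 0],
    [0, 0, 0],
    [0, 0, 0],
  ],
  gripper=[-1, -1, -1, -1, -1, -1, -1, -1, -1, -1],
)

```text
time: 10.85
tool_pos: [0.4899, 0.2148, 0.1507]
tool_rot: [-3.137, -0.008, -0.22]
contact_force: [1.0, -0.8, -0.4]
opening: 0.0918
```

```bash
cat > c.py <<'E'
from h import *
s=robot.observe(); print(s["time"],s["tool_pos"],s["tool_rot"])
p=read_camera("wrist"); q=read_camera("side"); r=read_camera("scene")
def crop(p,w,h):
    u,v=map(int,proj(p,w)); u=min(max(u,h),640-h); v=min(max(v,h),480-h); print(u,v)
    return cv2.resize(p["img"][v-h:v+h,u-h:u+h,::-1],(390,390),interpolation=cv2.INTER_CUBIC)
cv2.imwrite("pics/c.png",np.hstack([crop(p,[.4875,.214,.03],55),crop(q,[.4875,.214,.03],24)]))
E
python3 c.py
```

```text
10.85 [0.48994643 0.21477378 0.15073591] [-3.13735333 -0.00791654 -0.21994264]
313 235
363 320
```

View pics/c.png

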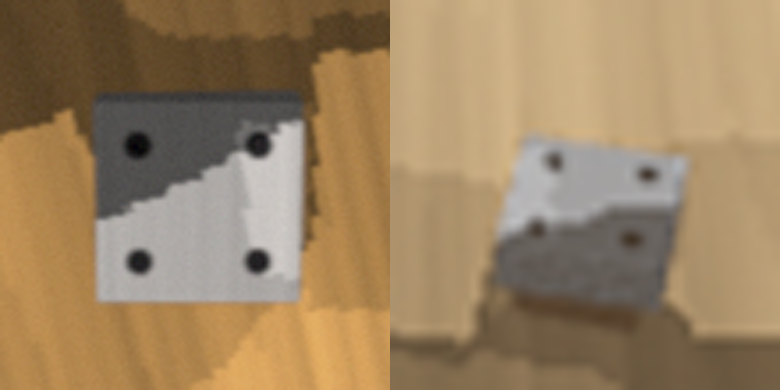

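The wrist crop shows the three plates as one square, (95,95) to (302,302), with no steps in the outline. The side crop agrees, and the block is underneath. Next is the case.

Call:
carry_out(
  translation=[
    [0, 0, -0.045],
    [0, 0, -0.045],
    [0.005, 0.035, -0.04],
    [0.005, 0.045, 0],
    [0.005, 0.045, 0],
    [0.005, 0.045, 0],
    [0.005, 0.045, 0],
    [0.005, 0.045, 0],
    [0.005, 0.045, 0],
    [0.005, 0.01, 0],
  ],
  turn=[
    [0, 0, -0.11],
    [0, 0, -0.11],
    [0, 0, 0],
    [0, 0, 0],
    [0, 0, 0],
    [0, 0, 0],
    [0, 0, 0],
    [0, 0, 0],
    [0, 0, 0],
    [0, 0, 0],
  ],
  gripper=[-1, -1, -1, -1, -1, -1, -1, -1, -1, -1],
)

```text
time: 12.0
tool_pos: [0.5266, -0.1029, 0.2715]
tool_rot: [3.141, 0.004, -0.004]
contact_force: [0.1, 0.4, -0.2]
opening: 0.0922
```

Call:
carry_out(
  translation=[
    [0, 0, 0],
    [0, 0, 0],
    [0, 0, 0],
  ],
  turn=[
    [0, 0, 0],
    [0, 0, 0],
    [0, 0, 0],
  ],
  gripper=[-1, -1, -1],
)

```text
time: 12.3
tool_pos: [0.5269, -0.0971, 0.2733]
tool_rot: [-3.141, 0.001, 0.002]
contact_force: [0.0, 0.3, -0.4]
opening: 0.0918
```

```bash
cat > d.py <<'E'
from h import *
s=robot.observe(); print(s["time"],s["tool_pos"],s["tool_rot"])
p=read_camera("wrist"); save(p,"d_w.png")
sd=read_camera("side"); sc=read_camera("scene")
for t,z in [("handle",.125),("post_top",.098),("case",0),("lid",.08)]:
    ob=[]
    for n,c in (("w",p),("side",sd),("sc",sc)):
        for r in nets.tip_of(c,t)[:1]:
            print(t,n,np.round(r["pixel"],1),round(r["score"],2),np.round(atz(c,r["pixel"],z),4)); ob.append((c,r["pixel"]))
    if len(ob)>1: print("  tri",np.round(tri(ob),4))
for t,z in [("lid",.084),("handle",.125)]:
    for r in nets.regions_of(p,t)[:1]:
        c,_=cv2.findContours(r["region"].astype(np.uint8),0,2); c=max(c,key=cv2.contourArea)[:,0]
        w=np.array([atz(p,q,z)[:2] for q in c],np.float32)*1000
        print(t,round(r["score"],2),cv2.minAreaRect(w),cv2.boundingRect(c))
E
python3 d.py
```

```text
12.3 [ 0.52694945 -0.09711327  0.27328274] [-3.14083956e+00  9.11141142e-04  1.83725562e-03]
handle w [340.3 288.3] 0.59 [ 0.5469 -0.1529  0.125 ]
handle side [338.8 202.8] 0.9 [ 0.538 -0.155  0.125]
handle sc [284.5 209.9] 0.97 [ 0.5384 -0.1499  0.125 ]
  tri [ 0.5419 -0.1492  0.1294]
post_top w [340.  289.9] 0.75 [ 0.5484 -0.1653  0.098 ]
post_top side [343.2 242.6] 0.44 [0.5281 0.006  0.098 ]
post_top sc [345.6 235. ] 0.49 [ 5.23e-01 -2.00e-04  9.80e-02]
  tri [ 0.5292 -0.0701  0.0891]
case w [394.6 217.2] 0.81 [ 0.6175 -0.113   0.    ]
case side [311.3 247.1] 0.83 [ 0.6169 -0.1225  0.    ]
case sc [285.7 269.4] 0.59 [ 0.6186 -0.1122  0.    ]
  tri [ 0.6176 -0.1123  0.0044]
lid w [496.2 246.2] 0.72 [ 0.7017 -0.1265  0.08  ]
lid side [282.7 227. ] 0.86 [ 0.6914 -0.1015  0.08  ]
lid sc [262.6 283.3] 0.65 [ 0.709  -0.1175  0.08  ]
  tri [ 0.7014 -0.1257  0.0672]
lid 0.69 ((621.9010620117188, -93.3895034790039), (201.99716186523438, 166.71615600585938), 83.11272430419922) (319, 89, 211, 214)
handle 0.9 ((610.7645263671875, -85.65789031982422), (177.90196228027344, 147.20664978027344), 83.46836853027344) (319, 90, 210, 213)
```

View pics/d_w.png

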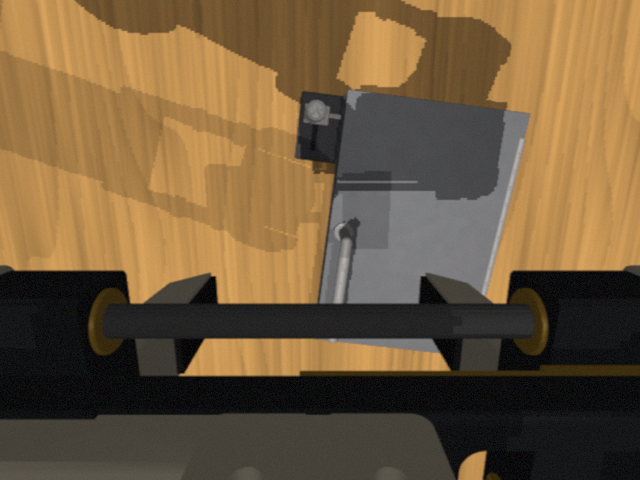

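The wrist picture shows the post head at (317,109), the lid's +y corners at (347,90) and (529,113), and the bar's +y end at (347,232). I'll fit the case pose from those.

```bash
cat > e.py <<'E'
from h import *
from scipy.optimize import least_squares
p=read_camera("wrist")
pts=[((347,90),(-83,122,84)),((529,113),(81,122,84)),((317,109),(-107,99.,98)),((347,231),(-68,-6,125))]
def W(q,c): 
    c=np.array(c)/1000; co,si=np.cos(q[2]),np.sin(q[2])
    return np.array([q[0]+co*c[0]-si*c[1],q[1]+si*c[0]+co*c[1],c[2]])
f=lambda q:np.ravel([np.subtract(proj(p,W(q,c)),u) for u,c in pts])
r=least_squares(f,[.617,-.112,-.13]); q=r.x
print(np.round(q,4),np.round(r.fun,1))
for n,c in [("handle",(-68,-50,125)),("post",(-107,100,98)),("post end",(-107,76,98)),("hinge",(80,-50,80))]: print(n,np.round(W(q,c),4))
E
python3 e.py
```

```text
[ 0.6191 -0.1142 -0.1358] [ 0.6 -5.   1.3 -1.1 -0.3 -1.9 -1.5  8.8]
handle [ 0.545  -0.1545  0.125 ]
post [ 0.5266 -0.0006  0.098 ]
post end [ 0.5234 -0.0244  0.098 ]
hinge [ 0.6916 -0.1746  0.08  ]
```

Call:
carry_out(
  translation=[
    [0.008, 0.0275, 0.0],
    [0.008, 0.0275, 0],
    [0, 0, 0],
    [0, 0, 0.04],
    [0, 0, 0.04],
    [0, 0, 0.03],
    [0, 0, 0],
    [0, 0, 0],
    [0, 0, 0],
  ],
  turn=[
    [0, 0, 0],
    [0, 0, 0],
    [0, 0, 0.136],
    [0, 0, 0],
    [0, 0, 0],
    [0, 0, 0],
    [0, 0, 0],
    [0, 0, 0],
    [0, 0, 0],
  ],
  gripper=[-1, -1, -1, -1, -1, -1, -1, -1, -1],
)

```text
time: 14.1
tool_pos: [0.5444, -0.1543, 0.1658]
tool_rot: [3.141, -0.004, -0.136]
contact_force: [0.6, -0.9, -0.9]
opening: 0.0922
```

```bash
cat > f.py <<'E'
from h import *
s=robot.observe(); print(s["time"],s["tool_pos"],s["tool_rot"])
p=read_camera("wrist"); save(p,"f_w.png")
print("pred handle",proj(p,[.545,-.1545,.125]),"tcp",proj(p,s["tool_pos"]))
E
python3 f.py
```

```text
14.1 [ 0.54440393 -0.15425232  0.16583814] [ 3.14062495 -0.00364017 -0.13599259]
pred handle [np.float64(318.3041364459624), np.float64(266.4481061726615)] tcp [np.float64(317.45928430556523), np.float64(294.4920471654423)]
```

View pics/f_w.png

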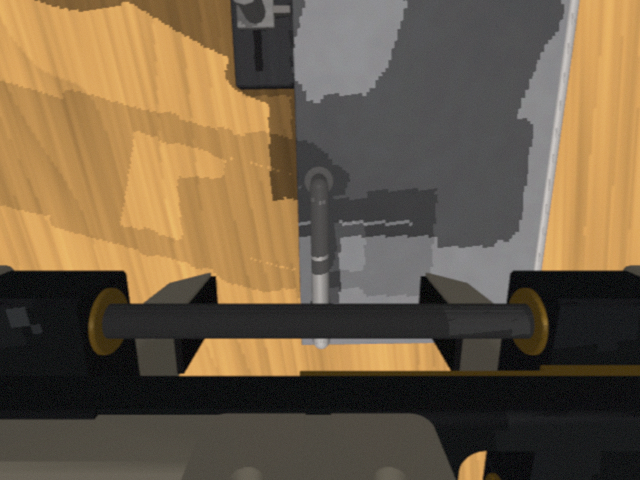

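The bar is upright in the picture at u≈320, spanning v 178 to 345, which is centred between the fingers. I'll lower, grip and tug gently.

Call:
carry_out(
  translation=[
    [0, 0, 0.03],
    [0, 0, 0.02],
    [0, 0, 0.01],
    [0, 0, 0],
    [0, 0, 0],
    [0, 0, 0],
    [0, 0, 0],
    [0, 0, 0],
    [0, 0, 0],
    [0, 0, 0],
  ],
  turn=[
    [0, 0, 0],
    [0, 0, 0],
    [0, 0, 0],
    [0, 0, 0],
    [0, 0, 0],
    [0, 0, 0],
    [0, 0, 0],
    [0, 0, 0],
    [0, 0, 0],
    [0, 0, 0],
  ],
  gripper=[-1, -1, -1, 1, 1, 1, 1, 1, 1, 1],
  squeeze=25,
)

```text
time: 15.15
tool_pos: [0.5432, -0.1538, 0.1038]
tool_rot: [3.142, -0.0, -0.136]
contact_force: [-0.1, -0.2, -0.3]
opening: 0.0403
```

Call:
carry_out(
  translation=[
    [0, 0, 0],
    [0, 0, 0],
    [0, 0, 0],
  ],
  turn=[
    [0, 0, 0],
    [0, 0, 0],
    [0, 0, 0],
  ],
  gripper=[1, 1, 1],
)

```text
time: 15.45
tool_pos: [0.5432, -0.1538, 0.1037]
tool_rot: [-3.142, -0.0, -0.136]
contact_force: [-0.6, -0.4, -0.5]
opening: 0.0165
```

Call:
carry_out(
  translation=[
    [0, 0, 0],
    [0, 0, 0],
    [0, 0, 0],
    [0, 0, -0.002],
    [0, 0, -0.002],
    [0, 0, 0],
  ],
  turn=[
    [0, 0, 0],
    [0, 0, 0],
    [0, 0, 0],
    [0, 0, 0],
    [0, 0, 0],
    [0, 0, 0],
  ],
  gripper=[1, 1, 1, 1, 1, 1],
)

```text
time: 16.05
tool_pos: [0.5472, -0.1543, 0.1082]
tool_rot: [3.141, -0.009, -0.136]
contact_force: [14.6, -0.2, -8.9]
opening: 0.0091
```

Call:
carry_out(
  translation=[
    [0, 0, -0.002],
    [0, 0, -0.001],
    [0, 0, -0.001],
    [0, 0, 0],
  ],
  turn=[
    [0, 0, 0],
    [0, 0, 0],
    [0, 0, 0],
    [0, 0, 0],
  ],
  gripper=[1, 1, 1, 1],
)

```text
time: 16.45
tool_pos: [0.5487, -0.1545, 0.1122]
tool_rot: [3.141, -0.012, -0.136]
contact_force: [20.1, -1.0, -12.1]
opening: 0.0093
```

Call:
carry_out(
  translation=[
    [0.002, 0, 0],
    [0.002, 0, 0],
    [0, 0, 0],
    [0, 0, 0],
  ],
  turn=[
    [0, 0, 0],
    [0, 0, 0],
    [0, 0, 0],
    [0, 0, 0],
  ],
  gripper=[1, 1, 1, 1],
)

```text
time: 16.85
tool_pos: [0.5483, -0.1545, 0.1113]
tool_rot: [3.142, -0.002, -0.136]
contact_force: [6.3, -0.5, -6.1]
opening: 0.0089
```

```bash
cat > g.py <<'E'
from h import *
s=robot.observe(); print({k:np.round(s[k],3) for k in ("time","tool_pos","tool_rot","contact_force","torque","opening")})
p=read_camera("side"); save(p,"g_s.png",(270,140,400,260),5); 
for n in("handle",): print([(r["pixel"],r["score"]) for r in nets.tip_of(p,n)[:1]], proj(p,[.545,-.1545,.125]), proj(p,[.545,-.1545,.133]))
E
python3 g.py
```

```text
{'time': np.float64(16.85), 'tool_pos': array([ 0.548, -0.154,  0.111]), 'tool_rot': array([ 3.142e+00, -2.000e-03, -1.360e-01]), 'contact_force': array([ 6.342, -0.524, -6.132]), 'torque': array([-0.093, -1.003,  0.07 ]), 'opening': np.float64(0.009)}
[([336.8, 198.1], 0.92)] [np.float64(336.2589602709114), np.float64(202.90714336818365)] [np.float64(336.24634022911636), np.float64(200.3343779729117)]
```

Call:
carry_out(
  translation=[
    [0.002, 0, -0.002],
    [0.001, 0, -0.002],
    [0.001, 0, -0.002],
    [0, 0, 0],
    [0, 0, 0],
  ],
  turn=[
    [0, 0, 0],
    [0, 0, 0],
    [0, 0, 0],
    [0, 0, 0],
    [0, 0, 0],
  ],
  gripper=[1, 1, 1, 1, 1],
)

```text
time: 17.45
tool_pos: [0.5506, -0.1548, 0.1177]
tool_rot: [-3.142, 0.001, -0.136]
contact_force: [-0.7, -0.5, -2.8]
opening: 0.0091
```

View pics/g_s.png

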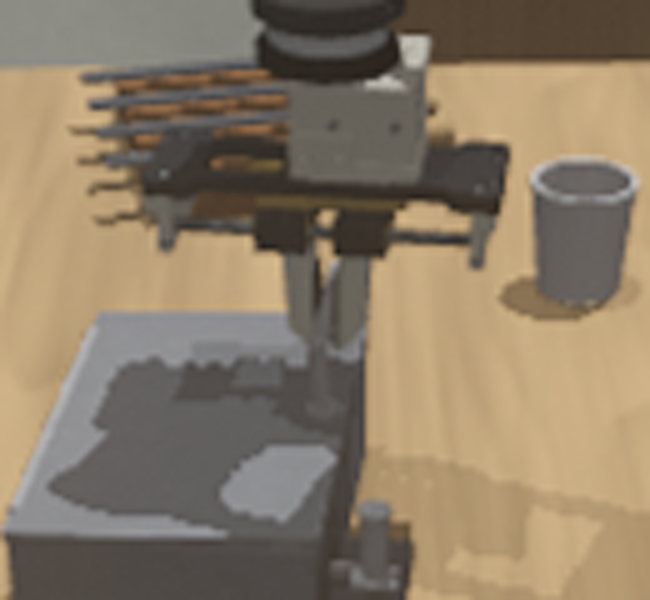

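The side crop shows the fingers on the bar. The tool has now risen 14 mm along the arc with only about 3 N pulling down, well past the 4–5 mm a caught lid would allow. The lid is free, so the catch stays where it is. I'll lift along the arc.

Call:
carry_out(
  translation=[
    [0.003, 0, -0.0061],
    [0.003, 0, -0.0061],
    [0.003, 0, -0.0062],
    [0.004, 0, -0.006],
    [0.004, 0, -0.006],
    [0.004, 0, -0.0059],
    [0.0048, 0, -0.0054],
    [0.0048, 0, -0.0054],
    [0.0048, 0, -0.0053],
    [0, 0, 0],
  ],
  turn=[
    [0, 0, 0],
    [0, 0, 0],
    [0, 0, 0],
    [0, 0, 0],
    [0, 0, 0],
    [0, 0, 0],
    [0, 0, 0],
    [0, 0, 0],
    [0, 0, 0],
    [0, 0, 0],
  ],
  gripper=[1, 1, 1, 1, 1, 1, 1, 1, 1, 1],
)

```text
time: 18.45
tool_pos: [0.5864, -0.1592, 0.1723]
tool_rot: [-3.141, -0.001, -0.136]
contact_force: [-9.1, 3.0, 4.4]
opening: 0.0088
```

Call:
carry_out(
  translation=[
    [0.0045, 0, -0.0056],
    [0.005, 0, -0.0051],
    [0.0055, 0, -0.0047],
    [0.006, 0, -0.0039],
    [0.006, 0, -0.0038],
    [0.0061, 0, -0.0037],
    [0, 0, 0],
    [0, 0, 0],
  ],
  turn=[
    [0, 0, 0],
    [0, 0, 0],
    [0, 0, 0],
    [0, 0, 0],
    [0, 0, 0],
    [0, 0, 0],
    [0, 0, 0],
    [0, 0, 0],
  ],
  gripper=[1, 1, 1, 1, 1, 1, 1, 1],
)

```text
time: 19.25
tool_pos: [0.6197, -0.1633, 0.1981]
tool_rot: [-3.141, -0.001, -0.135]
contact_force: [-3.0, 5.7, 1.5]
opening: 0.0091
```

Call:
carry_out(
  translation=[
    [0.0065, -0.0005, -0.0029],
    [0.0065, -0.0005, -0.0028],
    [0.0065, -0.0005, -0.0027],
    [0.006, 0, -0.0019],
    [0.006, 0, -0.0017],
    [0.006, 0, -0.0015],
    [0, 0, 0],
    [0, 0, 0],
    [0, 0, 0],
  ],
  turn=[
    [0, 0, 0],
    [0, 0, 0],
    [0, 0, 0],
    [0, 0, 0],
    [0, 0, 0],
    [0, 0, 0],
    [0, 0, 0],
    [0, 0, 0],
    [0, 0, 0],
  ],
  gripper=[1, 1, 1, 1, 1, 1, 1, 1, 1],
)

```text
time: 20.15
tool_pos: [0.6575, -0.168, 0.2123]
tool_rot: [3.141, -0.004, -0.136]
contact_force: [-2.7, 2.1, 5.7]
opening: 0.0092
```

```bash
cat > i.py <<'E'
from h import *
s=robot.observe(); print({k:np.round(s[k],3) for k in ("time","tool_pos","tool_rot","contact_force","torque","opening")})
p=read_camera("side"); r=read_camera("scene")
a=cv2.resize(p["img"][130:430,210:510,::-1],(400,400)); b=cv2.resize(r["img"][120:420,200:500,::-1],(400,400))
cv2.imwrite("pics/i.png",np.hstack([a,b]))
ob=[]
for c in (p,r):
    for x in nets.tip_of(c,"handle")[:1]: print(x["pixel"],x["score"],proj(c,s["tool_pos"]+[0,0,.019])); ob.append((c,x["pixel"]))
if len(ob)>1: print(tri(ob))
for t in ("oil","cup","deburrer"):
    o=[(c,x["pixel"]) for c in (p,r) for x in nets.tip_of(c,t)[:1]]
    if len(o)>1: print(t,np.round(tri(o),4))
E
python3 i.py
```

```text
{'time': np.float64(20.15), 'tool_pos': array([ 0.657, -0.168,  0.212]), 'tool_rot': array([ 3.141, -0.004, -0.136]), 'contact_force': array([-2.706,  2.139,  5.718]), 'torque': array([0.349, 0.544, 0.097]), 'opening': np.float64(0.009)}
[295.2, 164.4] 0.55 [np.float64(293.97805741225864), np.float64(165.5354772685169)]
[246.6, 220.0] 0.9 [np.float64(246.83940519457235), np.float64(220.3011393976891)]
[ 0.65569624 -0.16926184  0.23271121]
oil [0.7589 0.1605 0.0069]
deburrer [0.6228 0.3761 0.0125]
```

View pics/i.png

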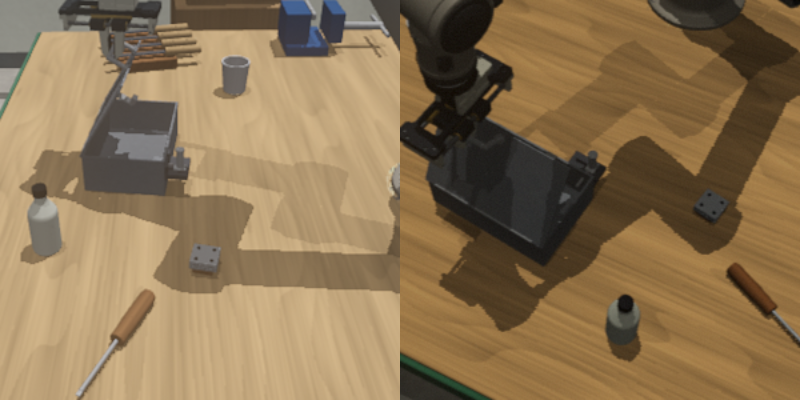

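```bash
python3 -c "
from cell import robot
robot.hand_in(); s=robot.observe(); print(s['time'],s['tool_pos'],s['contact_force'],s['opening'])"
```

```text
the job is handed in; nothing more can be done
the job is handed in; nothing more can be done
```

The job is handed in at about 20 s of the 72 s: the plates are lined up on their block, and the gripper is holding the lid open at about 60°.

- **Plates:** I tapped the stack along one edge direction, then the other, then the first again. Each time the fingers stopped at about 45 mm, the plate width. The pictures afterwards showed one clean square on the block, with no edges sticking out.
- **Tug and catch:** With the catch untouched, I pulled the lid up by its handle. It rose 14 mm with only about 3 N pulling down, where a caught lid would stop at 4–5 mm. It was free, so I left the catch alone.
- **Lid:** The tool position works out to about 60° (76.9° minus the handle's 16.9° offset). The cameras put the handle within about 2 mm of the grip, the fingers still read 9 mm on the bar, and forces were under 7 N.

**Checks that were off or missing:**
- **Early tug force:** I first gripped the bar a few millimetres off-centre, which gave about 20 N sideways and 12 N downward. Both fell away once I shifted the tool.
- **Case fit:** Fitting the case position from the picture left errors of up to 9 pixels.
- **Bystanders:** The oil bottle and the tool came out within about 4 mm of where they started, apart from about 1 cm of height noise. The cup was only checked by eye in the last side picture. Nothing looked moved.
- **After hand-in:** The robot gave no reading after I handed in, so the last measurements are from just before it.

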